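# Pack the touch-up caddy

## Robot

A 7-joint arm with a two-finger parallel gripper is mounted at the origin on a cart in front of the work surface, level with it; the furniture and walls round the work are solid. World frame = base frame: x ahead of the robot, y to its left, z up, the work surface at z = 0. Lengths are in mm, angles in rad, forces in N, time in s.
With the tool pointing down it reaches from about 400 to 875 mm from the base axis. Payload 19.3 kg.
Tool frame: the origin (TCP) lies at the very end of the fingers, on their centre line; the grasp point (between the pads) lies 19 mm behind it (grip_point_offset is the z of the grasp point in the tool frame, in mm); z points along the fingers, y is the line along which they close (so a half turn about z gives the same grasp; the last joint's range is limited). The gripper opens to 85 mm and grips with 20 to 120 N. Pads are 22 mm wide; open, the fingers measure 114 mm over their backs; the gripper's body (76 mm by 85 mm) begins 54 mm behind the grasp point. The pads swing forward as they close: fully open they stand 13 mm farther back than shut.
Start: joints at [1.141, 0.521, -0.036, 1.599, 0.021, 1.021, -0.113], TCP at [220.026, -584.981, 231.291] pointing down, gripper open.
Joint ranges: [-2.91, 2.91], [-0.3, 2.13], [-1.5, 1.42], [0.17, 2.43], [-1.26, 4.41], [0.16, 1.93], [-2.52, 2.52]. Speed limits (rad/s): [1.89, 1.89, 2.39, 2.39, 3.01, 3.01, 3.01].

## Interface

Orientations are given as a 3x3 rotation matrix whose columns are the frame's x, y, z axes.
In Python, from workcell import movep, movel, goto_joints, open_gripper, clamp, wait, inverse_kinematics, read_state, camera, PlanningError, finish_job, grip_point_offset gives the robot as it stands. Calls block until the motion is done:
- movep(position, orientation): joint-space move of the TCP to a pose.
- movel(position, frame=None, max_speed=150, guard=None): straight line of the TCP; frame=None keeps the orientation; max_speed is the mean speed in mm/s. With guard (N) it stops when the force on the tool has changed by that much, and returns True; else False.
- goto_joints(angles): joint-space move.
- open_gripper() and clamp(): open the fingers fully, or close them until they stop; the grip force is fixed at half the most.
- wait(seconds).
- inverse_kinematics(position, orientation): joint angles nearest the present ones, or None.
- read_state(): the state.
- camera(name): name is "side" or "top"; returns a dict with "image" (400x640x3 uint8, blue, green, red), "range_z" (400x640 float32, mm along the optical axis (not along the pixel's ray), 0 where there is no reading), "fx", "fy", "cx", "cy" (pixels), "cam_to_world" (4x4, takes a point from camera to world coordinates). Camera axes: x right, y up, looking along -z (the intrinsics and any distortion apply to the point x, -y, -z); pixel columns grow to the right and rows downward; lengths in mm; the calibration is good to about 2 mm. A picture is of the moment at which its call begins.
A pose or a line that the arm cannot do raises PlanningError and nothing moves.
- finish_job(): hands the job in; it is judged then, once.
The state is a dict: "time": time; "qpos": joint angles; "qvel": joint speeds; "joint_efforts": joint torques, N m; "eef_pos": TCP position; "tool_rot": TCP orientation; "ft_force": force on the tool from outside, world axes, zero at the start; "torque": the same for the moment, N m; "finger_gap": finger opening in mm; "gripper_force": force on a finger pad.
Only numpy, scipy, OpenCV 4.12 (cv2) and the standard library are available. Lean on these libraries where they do the work, as an engineer would, in place of code of your own. Each camera call takes 0.05 s, during which the arm holds its last target. There are 200 camera calls.

## Task

Pack the wooden caddy for a touch-up job: stand the tall shaker jar in the square recess, the brown dark-lidded paint jar in the wide round recess and the amber dropper bottle in the narrow round recess, and lay the sanding block flat in the oblong recess. Everything must sit fully down on the bottom of its recess, jars and bottle upright. Leave the squat white-lidded jar and the blue squeeze bottle standing where they are; they stay on the bench.

Things in the scene. Friction and masses are not known exactly. Their poses are not given: they have to be found in the camera images.
- shaker_center (a point): The tall shaker jar: round, 44 mm diameter, 105 mm high, green-and-white body with a dark screw lid; 0.11 kg, upright, loose. Best grasped high, just at the lid (lid 85 to 105 mm up). This point: its centre, half-way up; z up when standing. It is 52.5 mm above the underside.
- jar_brown_center (a point): The brown paint jar: round, 47 mm diameter, 66 mm high, amber-brown with a broad dark screw lid; 0.1 kg, upright, loose. This point: its centre, half-way up; z up when standing. It is 33 mm above the underside.
- dropper_center (a point): The amber dropper bottle: round body 33 mm diameter up to 62 mm, narrower black dropper above it (22 mm, then 13 mm diameter) to 96 mm; 0.06 kg, upright, loose. This point: its centre, half-way up; z up when standing. It is 48 mm above the underside.
- block_center (a point): The wooden sanding block, lying flat: 43 mm (its x) by 71 mm (its y) by 24 mm high; 0.06 kg, loose. This point: its centre, half-way up; z up when standing. It is 12 mm above the underside.
- jar_squat_center (a point): Look-alike that stays: the squat paint jar, 48 mm diameter, 52 mm high, grey with a white lid; upright, loose. This point: its centre, half-way up; z up when standing.
- squeeze_center (a point): Look-alike that stays: the blue squeeze paint bottle, body 37 mm diameter up to 69 mm, black nozzle to 109 mm; upright, loose. This point: its centre, half-way up; z up when standing.
- well_square_hole0 (a point): The square recess in the caddy, 61 mm square, sides along x and y, 10 mm deep (floor 19 mm above the bench). This point: centre of the recess in the plane of the insert's top, 29 mm above the bench; z up. Caddy: fixed wooden tray, 214 mm square, 30 mm high, a thin metal pull (13 mm out) on two opposite sides.
- well_round_hole0 (a point): The wide round recess in the caddy, 64 mm diameter, 10 mm deep (floor 19 mm above the bench). This point: centre of the recess in the plane of the insert's top, 29 mm above the bench; z up. Each recess has a grey felt floor and is in its own square wooden insert (99.5 mm); the four stand two by two in the caddy, 101 mm apart, turned with it; which stands where varies.
- well_narrow_hole0 (a point): The narrow round recess in the caddy, 50 mm diameter, 10 mm deep (floor 19 mm above the bench). This point: centre of the recess in the plane of the insert's top, 29 mm above the bench; z up.
- well_oblong_hole0 (a point): The oblong recess in the caddy, 62 mm (its x) by 88 mm (its y), 8 mm deep (floor 21 mm above the bench). This point: centre of the recess in the plane of the insert's top, 29 mm above the bench; z up.
Mind the look-alikes: they are no part of the job. Leave any turquoise or yellow look-alike of the part that bears jar_squat_center alone.

How it is judged (in metres and radians):
At the end, for the whole second after the job is handed in: All four rest on the floors of their recesses (height within 4 mm), upright or flat within 0.12 rad, at rest; paint jar, bottle within 12 mm of the centre, shaker 14 mm, block 13 mm each way and 0.4 rad in line. Squat jar, squeeze bottle upright within 25 mm of their start (z of shaker_center in the frame of well_square_hole0 between 0.0385 and 0.0465 m and angle between each of shaker_center, jar_brown_center, dropper_center, block_center, jar_squat_center, squeeze_center's own z axis and vertical below 0.12 rad and linear speed of each of shaker, jar_brown, dropper, block below 0.02 m/s and horizontal distance between shaker_center and well_square_hole0 below 0.014 m and z of jar_brown_center in the frame of well_round_hole0 between 0.019 and 0.027 m and horizontal distance between jar_brown_center and well_round_hole0 below 0.012 m and z of dropper_center in the frame of well_narrow_hole0 between 0.034 and 0.042 m and horizontal distance between dropper_center and well_narrow_hole0 below 0.012 m and z of block_center in the frame of well_oblong_hole0 between 0 and 0.008 m and x of block_center in the frame of well_oblong_hole0 between -0.013 and 0.013 m and y of block_center in the frame of well_oblong_hole0 between -0.013 and 0.013 m and angle between the y axis of block_center and the y axis of well_oblong_hole0, either way round below 0.4 rad and distance of each of jar_squat_center, squeeze_center from where it was at the start of the episode below 0.025 m); the robot touches nothing.
It fails at once if the squat jar is shoved or carried away from its place (more than 25 mm) (distance of jar_squat_center from where it was at the start of the episode above 0.025 m).
It fails at once if the blue squeeze bottle is shoved or carried away from its place (more than 25 mm) (distance of squeeze_center from where it was at the start of the episode above 0.025 m).
It also fails if it takes over 99 s, if anything falls off the work surface, if the arm or the gripper's body presses on something with over 40 N, if the wrist force passes 120 N, or if a joint passes its speed limit or range.

## Working session

There is one attempt and no reset: what is moved stays moved. The work goes in short steps, each a Python script; the robot and the scene stay as the last script left them, time stands still between calls to the robot, and variables do not carry over. Pictures are saved under pics/ and viewed, at most 14 in all, crops included, and the job is handed in when it is done.

```bash
mkdir -p pics; ls
python3 - <<'E'
from workcell import *
import cv2, numpy as np, pickle
for n in ("top","side"):
    c=camera(n); cv2.imwrite(f"pics/{n}0.png",c["image"]); pickle.dump(c,open(f"{n}0.pkl","wb"))
    print(n,c["fx"],c["fy"],c["cx"],c["cy"],np.round(c["cam_to_world"],3).tolist(),[k for k in c])
print(read_state(),grip_point_offset)
E
```

```text
pics
top 509.75645420100943 509.75645420100943 320.5366664970989 191.73315551910508 [[-0.012, 0.996, -0.094, 430.424], [-1.0, -0.013, -0.006, -46.436], [-0.007, 0.094, 0.996, 1301.201], [0.0, 0.0, 0.0, 1.0]] ['image', 'range_z', 'fx', 'fy', 'cx', 'cy', 'cam_to_world']
side 517.8095692576053 517.8095692576053 312.34103678955046 209.2016183157588 [[-0.83, 0.244, -0.502, -169.382], [-0.558, -0.4, 0.727, 1007.775], [-0.023, 0.883, 0.468, 740.809], [0.0, 0.0, 0.0, 1.0]] ['image', 'range_z', 'fx', 'fy', 'cx', 'cy', 'cam_to_world']
{'time': 0.1, 'qpos': array([ 1.14077316,  0.52196588, -0.03632376,  1.59992445,  0.02119092,
        1.02111859, -0.1127621 ]), 'qvel': array([-5.25545733e-04, -1.32845690e-03, -1.42855876e-03, -1.06852731e-03,
        5.78470699e-05, -9.72937267e-05, -1.55699586e-05]), 'joint_efforts': array([ 6.09753071e-03, -9.28488994e+01,  1.98519856e+00, -3.70536375e+01,
        1.82561675e-02,  5.23694107e-03, -3.97316603e-05]), 'eef_pos': array([ 219.93221311, -584.70803875,  230.78568648]), 'tool_rot': array([[ 9.35952569e-01,  3.52125842e-01, -4.24601580e-04],
       [ 3.52126092e-01, -9.35952099e-01,  9.40221558e-04],
       [-6.63304324e-05, -1.02951608e-03, -9.99999468e-01]]), 'ft_force': array([-0.17502107, -0.27116148, -0.4202812 ]), 'torque': array([ 0.01811755, -0.02306626,  0.00477217]), 'gripper_force': 0.0, 'finger_gap': 85.83608015281182} -18.700000000000003
```

View pics/top0.png

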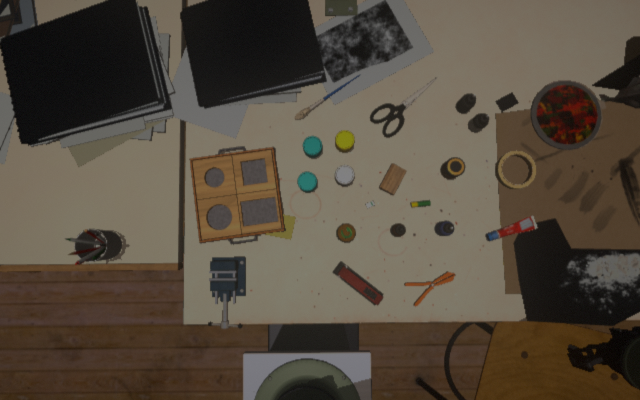

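View pics/side0.png

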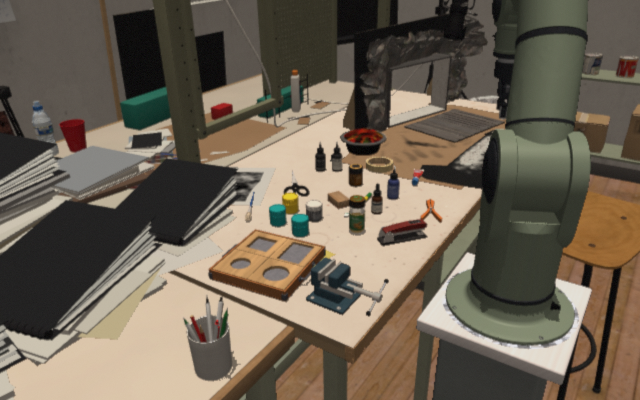

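Run:
```python
import cv2,pickle
t=pickle.load(open("top0.pkl","rb"))["image"]; s=pickle.load(open("side0.pkl","rb"))["image"]
r=lambda im,x0,x1,y0,y1,k: cv2.convertScaleAbs(cv2.resize(im[y0:y1,x0:x1],None,fx=k,fy=k,interpolation=cv2.INTER_CUBIC),alpha=1.6)
cv2.imwrite("pics/a.png",r(t,185,345,140,260,5))
cv2.imwrite("pics/b.png",r(t,325,485,120,240,5))
cv2.imwrite("pics/c.png",r(s,260,420,135,255,5))
```

```text
(no output)
```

View pics/a.png

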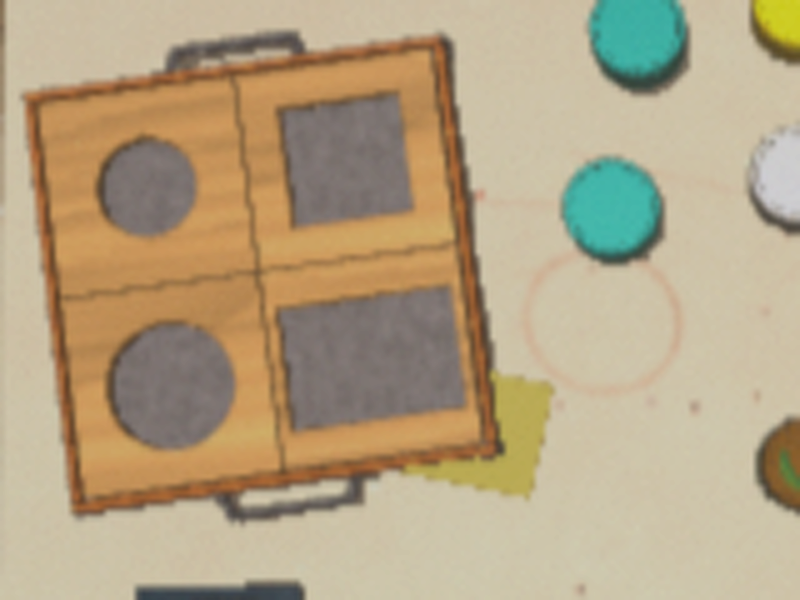

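View pics/b.png

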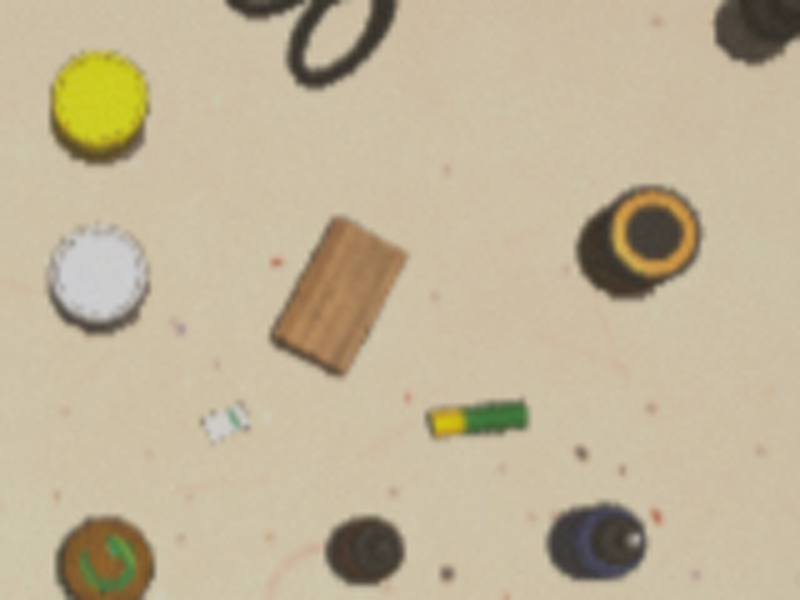

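View pics/c.png

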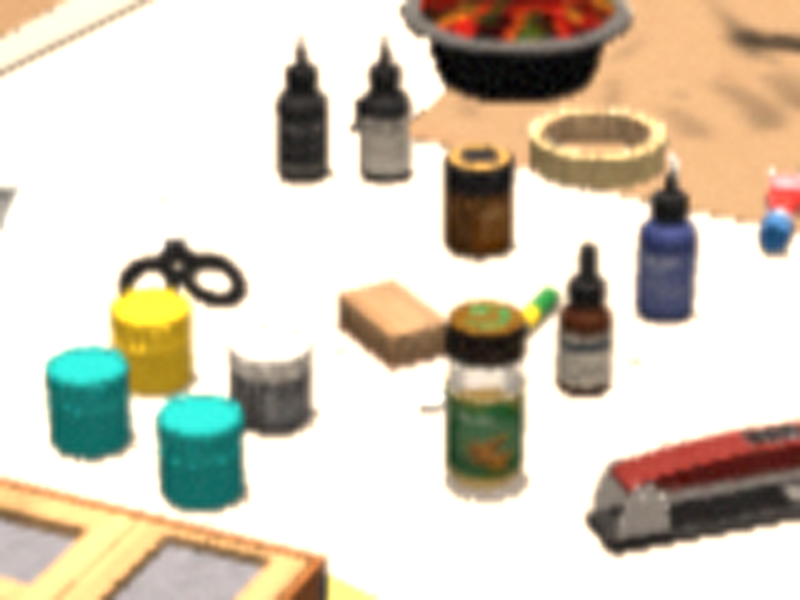

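```bash
cat > h.py <<'E'
import numpy as np,cv2,pickle
def ray(c,u,v,z):
    T=np.array(c["cam_to_world"]); d=T[:3,:3]@np.array([(u-c["cx"])/c["fx"],-(v-c["cy"])/c["fy"],-1]); o=T[:3,3]
    return (o+d*(z-o[2])/d[2])
def cloud(c):
    v,u=np.mgrid[:400,:640]; r=c["range_z"]; T=np.array(c["cam_to_world"])
    P=np.stack([(u-c["cx"])/c["fx"]*r,-(v-c["cy"])/c["fy"]*r,-r],-1)
    P=P@T[:3,:3].T+T[:3,3]; P[r==0]=np.nan; return P
E
python3 - <<'E'
from h import *
t=pickle.load(open("top0.pkl","rb")); s=pickle.load(open("side0.pkl","rb"))
np.set_printoptions(precision=1,suppress=True)
A=lambda x,y,z:ray(t,185+x/5-.4,140+y/5-.4,z)[:2]
B=lambda x,y,z:ray(t,325+x/5-.4,120+y/5-.4,z)[:2]
co=[A(27,95,30),A(443,38,30),A(497,453,30),A(77,513,30)]
print("caddy",np.mean(co,0),[np.linalg.norm(co[i]-co[i-1]) for i in range(4)],[np.arctan2(*(co[(i+1)%4]-co[i])[::-1]) for i in range(4)])
for n,p in dict(narrow=(147,187),square=(346,160),wide=(171,385),obl=(372,358)).items(): print(n,A(*p,29))
g=dict(shaker=(105,564,105),brown=(655,234,66),dropper=(370,548,62),squat=(99,272,52),squeeze=(617,540,90),block=(340,292,24))
Pt,Ps=cloud(t),cloud(s)
for n,(x,y,z) in g.items():
    q=B(x,y,z); out=[n,q]
    for P in (Pt,Ps):
        m=(np.hypot(P[...,0]-q[0],P[...,1]-q[1])<42)&(P[...,2]>12)
        p=P[m]; out+=[len(p),np.nanpercentile(p,[2,98],axis=0).ravel()]
    print(*out)
p=[B(340,215,24),B(407,254,24),B(340,374,24),B(272,338,24)]
print("block",np.mean(p,0),[np.linalg.norm(p[i]-p[i-1]) for i in range(4)],[np.arctan2(*(p[(i+1)%4]-p[i])[::-1]) for i in range(4)])
Q=Pt[140:250,185:290]; 
print(np.nanpercentile(Q[...,2],[5,50,95]))
E
```

```text
caddy [546.4 171.5] [np.float64(212.18735516632535), np.float64(211.9512731283804), np.float64(211.16898128644377), np.float64(210.84574585362512)] [np.float64(-1.4462841973471252), np.float64(-3.0173163785402046), np.float64(1.700125936156855), np.float64(0.12949910517348084)]
narrow [590.8 229.2]
square [603.1 128.9]
wide [490.9 216.4]
obl [503.2 115.9]
shaker [446.7 -96.5] 291 [ 426.7 -116.2   55.3  466.5  -76.2  109.4] 562 [ 422.1 -110.7   13.4  462.1  -73.   106.1]
brown [ 604.5 -369.1] 390 [ 582.5 -388.1   17.3  625.7 -345.    69.7] 259 [ 578.4 -386.2   14.1  620.  -341.4   66.5]
dropper [ 453.4 -226.7] 168 [ 438.  -243.3   16.2  468.7 -212.4   96.8] 235 [ 433.8 -237.1   13.4  463.1 -211.    90.4]
squat [591.1 -98.1] 327 [ 568.2 -119.4   20.6  612.6  -75.3   55.1] 287 [ 563.8 -115.8   13.   606.4  -72.7   52.4]
squeeze [ 455.2 -339.5] 238 [ 438.2 -356.3   16.   472.  -325.1  103.4] 266 [ 434.2 -350.1   13.3  469.6 -323.5   97.9]
block [ 583.  -220.5] 468 [ 547.7 -249.6   17.   616.2 -191.9   28.8] 195 [ 544.2 -247.6   13.   613.8 -188.5   26.2]
block [ 581.4 -220.4] [np.float64(71.6211549183929), np.float64(38.98609931774881), np.float64(69.92660785579146), np.float64(38.527059901528084)] [np.float64(-2.1190110366224735), np.float64(2.612148767449968), np.float64(1.0663059279396643), np.float64(-0.5229629945979195)]
[-3.2 21.  31.9]
```

```bash
cat >> h.py <<'E'
from workcell import *
def R(a): return np.array([[-np.sin(a),np.cos(a),0],[np.cos(a),np.sin(a),0],[0,0,-1]],float)
def tri(p,a,z):
    """reachable orientation (either half turn) with the least wrist travel"""
    q=read_state()["qpos"]; best=[]
    for b in (a,a+np.pi):
        j=inverse_kinematics([*p,z],R(b))
        if j is not None: best.append((np.abs(np.array(j)-q).max(),b))
    return R(min(best)[1])
HOV=230
def pick(p,a,z):
    F=tri(p,a,HOV); movep([*p,HOV],F); movel([*p,z+45],max_speed=300); movel([*p,z],max_speed=100); clamp()
    s=read_state(); print("gap",s["finger_gap"],"F",s["gripper_force"],s["eef_pos"].round(1))
    movel([*p,HOV],max_speed=250); s=read_state(); print("lifted gap",s["finger_gap"],"t",s["time"])
def place(p,a,z):
    F=tri(p,a,HOV); movep([*p,HOV],F); movel([*p,z+30],max_speed=250)
    hit=movel([*p,z+1],max_speed=50,guard=12); s=read_state(); print("hit",hit,s["eef_pos"].round(1),s["ft_force"].round(1))
    open_gripper(); movel([*p,HOV],max_speed=250); print("t",read_state()["time"])
def snap(n):
    c=camera(n); pickle.dump(c,open(n+"1.pkl","wb")); return c
D=np.array([-2,1])
Y=.126
C=np.array([546.4,171.5])+D
def well(i,j): return C+50.5*np.array([i*np.cos(Y)-j*np.sin(Y),i*np.sin(Y)+j*np.cos(Y)])
W=dict(narrow=well(1,1),square=well(1,-1),wide=well(-1,1),obl=well(-1,-1))
O=dict(block=(580.5,-219.5),shaker=(444.5,-94.5),brown=(602,-366),dropper=(451,-226))
E
python3 - <<'E'
from h import *
print(W)
pick(O["block"],-.526,11)
place(W["obl"],Y,21+11)
c=snap("top"); cv2.imwrite("pics/d.png",cv2.convertScaleAbs(cv2.resize(c["image"][140:260,185:345],None,fx=5,fy=5,interpolation=2),alpha=1.6))
E
```

```text
{'narrow': array([588.15348421, 228.94583793]), 'square': array([600.84583793, 128.74651579]), 'wide': array([487.95416207, 216.25348421]), 'obl': array([500.64651579, 116.05416207])}
gap 68.48522283653178 F 64.43851232528687 [ 581.  -219.7   12.3]
lifted gap 68.331246762749 t 4.6417
hit True [501.2 116.   39.3] [ 0.1 -0.3  5.3]
t 8.475
```

View pics/d.png

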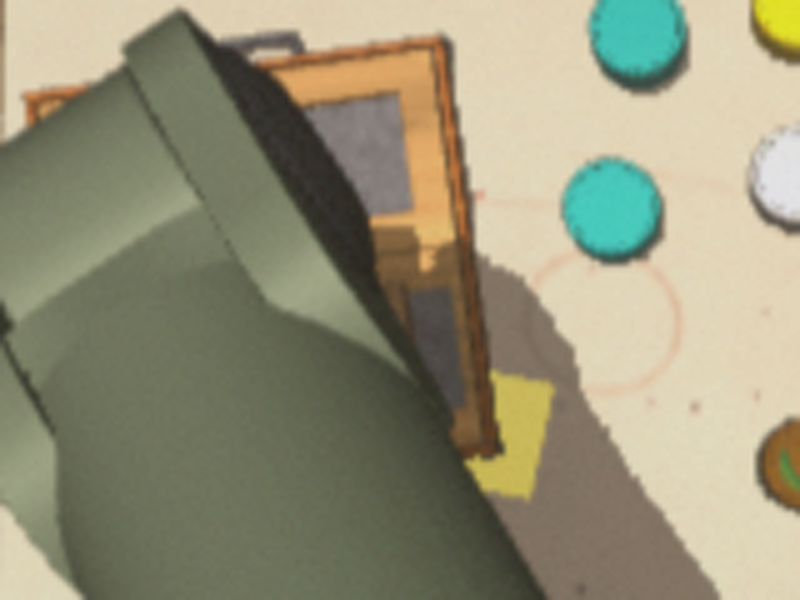

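Picture d: the block lies on the oblong insert turned 90° (I gripped it by its long axis, as the gap of 68 mm and the contact at 39 mm confirm). I'll regrip it there, turn it a quarter and lower it.

Run:
```python
from h import *
p=W["obl"]
movel([*p,41],max_speed=200); clamp(); print(read_state()["finger_gap"])
movel([*p,90],max_speed=200)
F=tri(p,Y+np.pi/2,90); movep([*p,90],F); movel([*p,55],max_speed=200)
print(movel([*p,33],max_speed=50,guard=12),read_state()["eef_pos"],read_state()["ft_force"])
open_gripper(); movel([*p,HOV],max_speed=250)
pick(O["shaker"],Y,71)
c=snap("top"); cv2.imwrite("pics/e.png",cv2.convertScaleAbs(cv2.resize(c["image"][140:260,185:345],None,fx=4,fy=4,interpolation=2),alpha=1.6))
```

```text
68.18475837201692
True [500.88535156 116.65437716  34.56699324] [-1.11506939  2.79100789  7.67130324]
gap 42.50961255117212 F 58.846500237705186 [444.9 -94.5  71.5]
lifted gap 42.44489759259653 t 17.2
```

View pics/e.png

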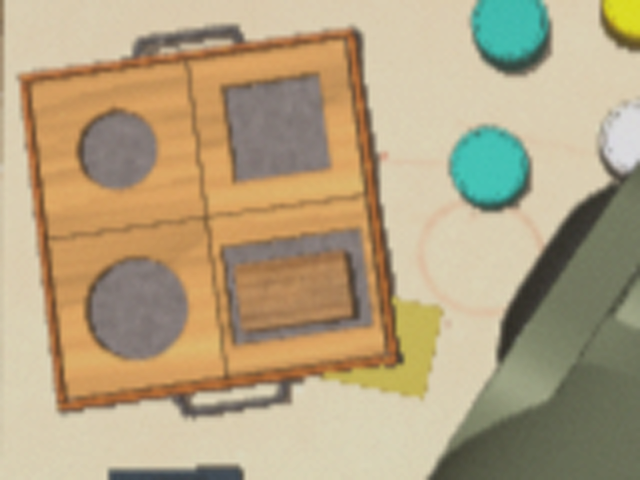

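Picture e: the block lies flat inside the oblong recess, its centre (293,290) against the recess centre (297,286), so about 2–3 mm off. The shaker is in the gripper (gap 42 mm).

Run:
```python
from h import *
place(W["square"],Y,71.5+19)
pick(O["brown"],Y,22)
place(W["wide"],Y,22.5+19)
pick(O["dropper"],Y,33)
place(W["narrow"],Y,33.5+19)
movep([450,-150,300],R(Y+np.pi) if tri((450,-150),Y,300)[0,0]>0 else tri((450,-150),Y,300))
for n in("top","side"):
    pickle.dump(camera(n),open(n+"2.pkl","wb"))
    im=pickle.load(open(n+"2.pkl","rb"))["image"]
    cv2.imwrite(f"pics/{n}2.png",cv2.convertScaleAbs(cv2.resize(im[140:260,185:345] if n=="top" else im[180:300,200:360],None,fx=5,fy=5,interpolation=2),alpha=1.3))
    cv2.imwrite(f"pics/full_{n}2.png",im)
```

```text
hit True [600.4 128.7  90.6] [-1.8  0.   8.3]
t 21.7417
gap 46.09888907935312 F 61.19476318359375 [ 602.4 -366.2   22.8]
lifted gap 45.934507502527865 t 26.2667
hit True [487.5 216.1  41.6] [-2.1 -0.8 10.4]
t 31.175
gap 31.40383033199486 F 58.48237931728363 [ 451.2 -226.    33.5]
lifted gap 31.596778412298846 t 35.55
hit True [587.6 228.8  52.5] [-1.1 -0.7  8.8]
t 40.0833
```

View pics/top2.png

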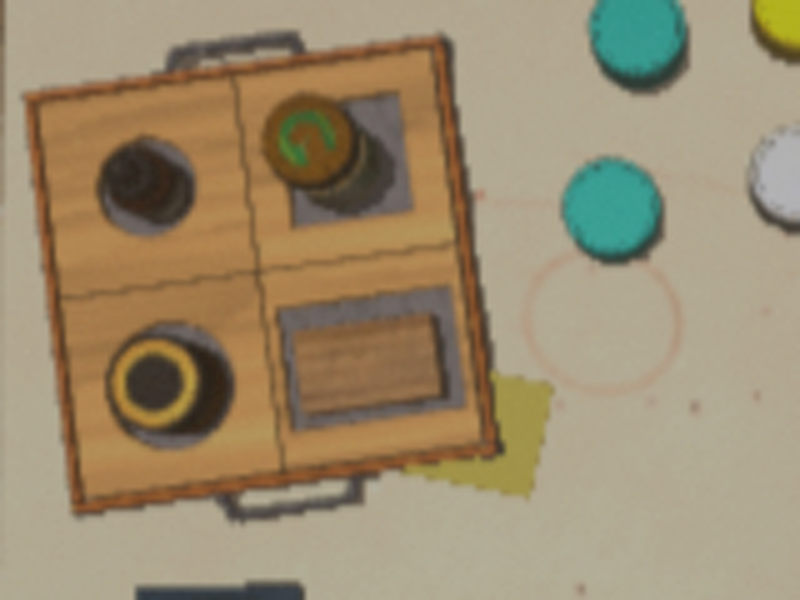

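View pics/side2.png

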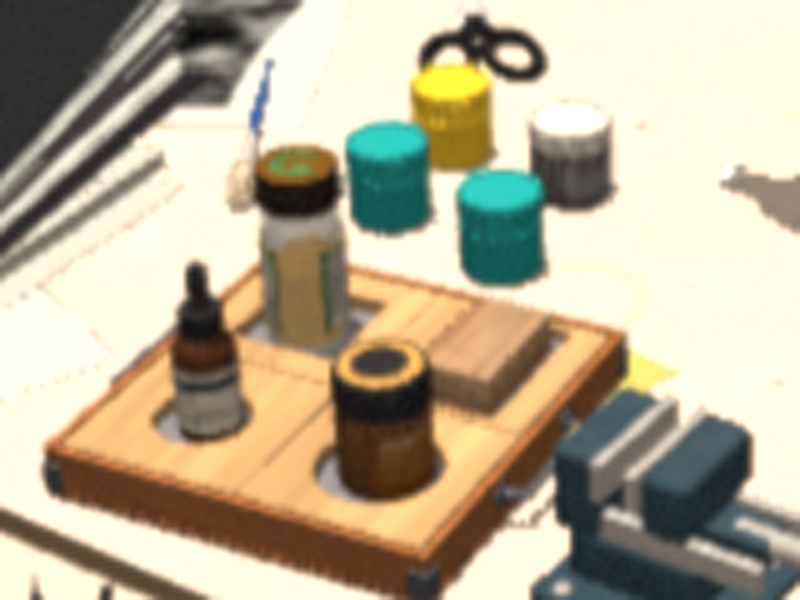

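Run:
```python
from h import *
np.set_printoptions(precision=1,suppress=True)
for n in("top2","side2"):
    P=cloud(pickle.load(open(n+".pkl","rb")))
    for k,q,lo in(("shaker",W["square"],60),("brown",W["wide"],45),("dropper",W["narrow"],45),("block",W["obl"],38),("squat",(589,-97),14),("squeeze",(453,-338),14)):
        p=P[(np.hypot(P[...,0]-q[0],P[...,1]-q[1])<45)&(P[...,2]>lo)]
        if len(p)<20: print(n,k,len(p));continue
        a=np.nanpercentile(p,[2,98],axis=0); print(n,k,(a[0]+a[1])[:2]/2-np.array(q),a[1,2])
```

```text
top2 shaker [-1.3  3.8] 128.41039048015077
top2 brown [ 1.7 -4.6] 88.96857135649277
top2 dropper [ 1.  -6.6] 114.48096953142397
top2 block [-0.4  0.4] 49.849475646828076
top2 squat [ 1.2 -0.3] 56.50107049322747
top2 squeeze 0
side2 shaker [-6.8  9.5] 124.96655745064561
side2 brown [-3.9 -0.3] 86.40471559056328
side2 dropper [-4.3  0.7] 113.04916819189668
side2 block [-4.5  1.9] 47.24070260815664
side2 squat [-3.7  2.2] 52.32511770771998
side2 squeeze [-2.2  1.9] 98.44425270166658
```

Run:
```python
from h import *
t=pickle.load(open("top2.pkl","rb"))
A=lambda x,y,z:ray(t,185+x/5-.4,140+y/5-.4,z)[:2]+D
for k,p,w in(("shaker lid",(310,141,124),"square"),("brown",(154,384,85),"wide"),("block",(367,364,45),"obl"),("dropper tip",(130,173,115),"narrow")): print(k,A(*p)-W[w])
s=pickle.load(open("side2.pkl","rb"))
S=lambda x,y,z:ray(s,200+x/5-.4,180+y/5-.4,z)[:2]
print("side lid",S(297,162,124)-W["square"],"brown",S(382,362,85)-W["wide"],"drop",S(196,268,115)-W["narrow"])
print(read_state()["time"],read_state()["eef_pos"])
```

```text
shaker lid [-3.44106435  4.8792895 ]
brown [-1.12456292 -2.24841982]
block [-3.33460028  1.26100295]
dropper tip [-3.50908624 -9.33648112]
side lid [-1.9428958   3.54191064] brown [-0.99470203 -4.9296622 ] drop [-4.68758045 -0.31863934]
41.7 [ 450.52631223 -149.15822725  299.67858923]
```

Both pictures show all four pieces standing or lying in their own recesses with the right top heights. The squat jar and the squeeze bottle haven't moved, and the arm is clear.

```bash
python3 -c "
from workcell import *
print(finish_job())"
```

```text
the job is handed in; nothing more can be done
None
```

The job is handed in with the shaker, brown jar, dropper bottle and sanding block each down in its recess (I first set the block down a quarter turn off and corrected it), and the squat jar and squeeze bottle left where they stood; the verdict was not shown.

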